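# Check a steel pin on the go and no-go snap gauges

## Robot

A 6-joint arm with a two-finger parallel gripper is mounted at the origin on a cart in front of the work surface, level with it; the furniture and walls round the work are solid. World frame = base frame: x ahead of the robot, y to its left, z up, the work surface at z = 0. Lengths are in m, angles in degrees, forces in N, time in s.
With the tool pointing down it reaches from about 0.3 to 0.75 m from the base axis. Payload 8.5 kg.
Tool frame: the origin (TCP) lies at the very end of the fingers, on their centre line; the grasp point (between the pads) lies grip_point_offset behind it (grip_point_offset is the distance from the TCP to the grasp point, in m); z points along the fingers, x is the direction in which the jaws open and shut, and the axes are right-handed (so a half turn about z gives the same grasp; the last joint's range is limited). The gripper opens to 85 mm and grips with 20 to 120 N. Pads are 22 mm wide; open, the fingers measure 114 mm over their backs; the gripper's body (76 mm by 85 mm) begins 54 mm behind the grasp point. The pads swing forward as they close: fully open they stand 13 mm farther back than shut.
Start: joints at [-12.336, 21.807, 74.336, -0, 83.858, -12.336], TCP at [0.55, 0, 0.193] pointing down, gripper open.
Joint ranges: [-178.18, 178.18], [-50.72, 133.34], [12.68, 142.11], [-81.47, 261.47], [9.98, 163.14], [-165.26, 165.26]. Speed limits (degrees/s): [136.94, 136.94, 180, 180, 180, 180].

## Interface

Orientations are given as a 3x3 rotation matrix whose columns are the frame's x, y, z axes.
In Python, from rig import observe, get_image, close_job, grip_point_offset gives the robot as it stands.
- The arm moves only by the shell command python3 -m inch 'ROWS' [FORCE]. ROWS is a JSON object of lists of equal length, an entry for each row: "jaw": the opening, from 0 (shut) to 1 (fully open); "offset": the shift along the tool's x, y, z scaled (see below), a list of three; "roll": the turn about the tool's z scaled (see below). A call has 1 to 20 rows; each row is the pose to reach, as a shift and turn from the pose measured when the call began, along the tool's axes at that moment, turning the shorter way round; what a row does not reach only later rows make up. The controller multiplies each number of a shift by 250 mm and each number of a turn by 180 degrees. A row lasts 1/12 s, in which the tool goes at most 41.7 mm and 7.16 degrees, less where a joint would pass 70% of its speed; a pose out of reach is approached as far as the arm can. A call with a number of a shift or a turn outside -1 to 1 is refused whole. A call with a gripper value outside its range is refused whole. The fingers move at their own pace and stop on an object; FORCE is the grip in N (left out, the last holds). Time passes only in rows, so rows that repeat a pose let the fingers close. It gives the time, the measured TCP pose, the force and the opening at its end, in the units of the state.
- observe(): the state, without advancing time (a new reading comes with each control period).
- get_image(name): name is "scene" or "side" or "wrist"; returns a dict with "img" (480x640x3 uint8, red, green, blue), "vfov" (degrees; the focal length in pixels is half the picture's height over the tangent of half this angle, whatever the lens; pixels are square), "cx", "cy" (the principal point, pixels), "position" and "rotation" of the camera in the world; the wrist camera has in their place "hand_eye" (4x4, takes a point from camera to tool coordinates, whose origin is the TCP and whose axes are the tool frame's). Camera axes: x right, y down, z forward; pixel columns grow to the right and rows downward; lengths in m; the calibration is good to about 2 mm. The wrist camera is an equidistant fisheye: a pixel r from the principal point sees the ray r / f radians off the axis. A picture is of the moment at which its call begins: read the wrist's pose just before it. There is no depth.
- close_job(): hands the job in, once; it reports no verdict.
The state is a dict: "time_s": time; "q": joint angles; "qvel": joint speeds; "joint_efforts": joint torques, N m; "position": TCP position; "tool_rot": TCP orientation; "ft_force": force on the tool from outside, world axes, zero at the start; "wrist_torque": the same for the moment, N m; "grip_width": finger opening in m.
Only numpy, scipy, OpenCV 4.12 (cv2) and the standard library are available. Lean on these libraries where they do the work, as an engineer would, in place of code of your own. Each camera call takes 0.05 s, during which the arm holds its last target. There are 200 camera calls.

## Task

Take the steel pin out of its stand and, holding it upright with its foot low between the jaws but clear of the base plate, push it gently along the wide gap of the go gauge from the near end until it comes right out at the far end. Then try it in the mouth of the narrower no-go gauge: press it lightly and squarely into the mouth from the near side for about a second so that the jaws stop it, never forcing it. Finally put the pin back in the stand, fully home and upright in the socket that was empty, without shifting the vials, beaker, bottle or tape roll.

Things in the scene. Friction and masses are not known exactly. Their poses are not given: they have to be found in the camera images.
- pin: plain steel pin, 20 mm diameter, 100 mm long, about 0.15 to 0.29 kg, standing upright in one socket of the stand; origin at the centre of its foot, z along the pin. The lowest 3 mm are 17 mm in diameter.
- go_gauge: go gauge, fixed: steel base plate 80 (x) x 64 (y) x 10 mm high, two upright jaws 18 mm wide in y, tops at z = 55 mm, 36 mm long in x (47 mm with the pointed 45 degree bevels at both ends), longer than the no-go jaws. Straight gap along x, 22 mm wide: the pin has 1 mm at each side; a sideways error shows as a sideways force. Origin: centre of the base's underside, midway in the gap.
- go_far (a point): point on the gap's centre line 40 mm beyond the go gauge's middle (its x = +40 mm, y = 0), 15 mm above the bench: the pin's foot here is clear of the gap at the far side. Push along +x of the gauge (away from the robot).
- go_near (a point): point on the gap's centre line at x = -40 mm, y = 0 of the go gauge, 15 mm above the bench: a pin with its foot here is just clear before the gap. The foot must stay 12 to 30 mm above the bench while it is pushed through.
- nogo_gauge: no-go gauge, fixed: same base plate, jaw height and width as the go gauge, but jaws only 22 mm long in x, square-ended, gap only 15 mm. Origin: centre of the base's underside, on the gap's centre line. The jaws are clamped rigidly in slots of the base with their middle anywhere from x = -12 to +12 mm, different each time and not measured: the place where the pin stops must be felt.
- nogo_near (a point): point at x = -42 mm, y = 0 of the no-go gauge, 15 mm above the bench: a pin with its foot here is clear before the jaws. Pushed from here along the gauge's +x (away from the robot), foot 12 to 30 mm above the bench (clear of the base plate), it is stopped by both jaw corners with its axis at x = -29.6 to -5.6 mm. Push until 5 to 12 N is felt; over 20 N on either gauge spoils the check.
- pin_stand: grey plastic stand, fixed to the bench, 100 (x) x 50 (y) x 40 mm high, with two round sockets 24 mm in diameter and 30 mm deep (floor 10 mm above the bench, 2 mm chamfer); origin at the centre of its underside. The sockets' axes are at y = 0, x = -25 mm (the nearer one; the pin starts here) and x = +25 mm (empty at the start).
- pin_stand_hole1 (a point): centre of the mouth of the socket that is empty at the start, 40 mm above the bench; a pin fully home has its foot 30 mm below this point.
- tape_roll: roll of tape lying flat, 94 across, 24 high mm; bystander, leave it where it is; origin at the centre of its underside
- vial_clear: small glass vial, 27 across, 60 high mm; bystander, leave it where it is; origin at the centre of its underside
- beaker: small clear beaker, 62 across, 81 high mm; bystander, leave it where it is; origin at the centre of its underside
- vial_dark: small vial with a dark cap, 27 across, 60 high mm; bystander, leave it where it is; origin at the centre of its underside
- bottle: lab bottle, 56 across, 99 high mm; bystander, leave it where it is; origin at the centre of its underside
Mind the look-alikes: they are no part of the job. What is shaped like the nogo_gauge but brown or yellow is not meant.

How it is judged:
By the outcome, as a careful person would: the job done as asked, in the order asked, and still so for the second after the job is handed in, with the robot touching nothing.
It also fails if it takes over 72 s, if anything falls off the work surface, if the arm or the gripper's body presses on something with over 40 N, if the wrist force passes 120 N, or if a joint passes its speed limit or range.

## Working session

There is one attempt and no reset: what is moved stays moved. The work goes in short steps, Python scripts to look and compute and a shell command to move; the robot and the scene stay as the last step left them, time stands still between calls to the robot, and variables do not carry over. Pictures are saved under pics/ and viewed, about 8 in all and at most 12, crops included, and the job is handed in when it is done.

```bash
mkdir -p pics; python3 - <<'E'
from rig import *
import cv2,numpy as np
print(grip_point_offset); o=observe(); print(o)
for n in("scene","side","wrist"):
    d=get_image(n); cv2.imwrite(f"pics/{n}0.png",d["img"][...,::-1]); print(n,{k:v for k,v in d.items() if k!="img"})
    np.save(f"pics/{n}0.npy",d,allow_pickle=True)
E
```

```text
0.0187
{'time_s': 0.0, 'q': array([-1.23345246e+01,  2.18411515e+01,  7.43852630e+01,  9.22885655e-04,
        8.38592989e+01, -1.23368327e+01]), 'qvel': array([-0.05190037, -0.1604968 ,  0.04126377,  0.01095582,  0.07985165,
       -0.0515848 ]), 'joint_efforts': array([-1.00240642e-03, -4.48466885e+01, -2.31285810e+01, -2.87182611e-04,
        4.73836102e-03,  1.77242771e-05]), 'position': array([5.49644388e-01, 9.23336672e-05, 1.92707321e-01]), 'tool_rot': array([[ 9.99998936e-01,  3.83050326e-05, -1.45802779e-03],
       [ 3.87938249e-05, -9.99999943e-01,  3.35215295e-04],
       [-1.45801486e-03, -3.35271501e-04, -9.99998881e-01]]), 'ft_force': array([0.4743355 , 0.3572157 , 0.54248813]), 'wrist_torque': array([ 0.03648722,  0.03091735, -0.04782074]), 'grip_width': 0.08558458621840918}
scene {'vfov': 46.30820786898843, 'cx': 332.15181533194414, 'cy': 239.48256187737985, 'position': array([ 0.09005608, -0.5708381 ,  0.69909298]), 'rotation': array([[ 0.83382002, -0.29433475,  0.46702381],
       [-0.55181665, -0.46826711,  0.69009006],
       [ 0.0155744 , -0.83312242, -0.55286931]])}
side {'vfov': 55.30242551455904, 'cx': 318.0204121084423, 'cy': 237.68930487091382, 'position': array([0.03839053, 0.47964288, 0.85101853]), 'rotation': array([[-0.43971908, -0.69996841,  0.56275338],
       [-0.89812384,  0.33951976, -0.2794636 ],
       [ 0.0045498 , -0.6283077 , -0.77795163]])}
wrist {'vfov': 65.70646984690485, 'cx': 321.8431992156035, 'cy': 235.60780967182072, 'hand_eye': array([[ 9.99998743e-01,  2.87715213e-04, -1.55952906e-03,
        -4.37119632e-04],
       [ 1.56792191e-04,  9.60648558e-01,  2.77766672e-01,
        -7.01357068e-02],
       [ 1.57807704e-03, -2.77766567e-01,  9.60647305e-01,
        -1.80476964e-01],
       [ 0.00000000e+00,  0.00000000e+00,  0.00000000e+00,
         1.00000000e+00]])}
```

View pics/scene0.png

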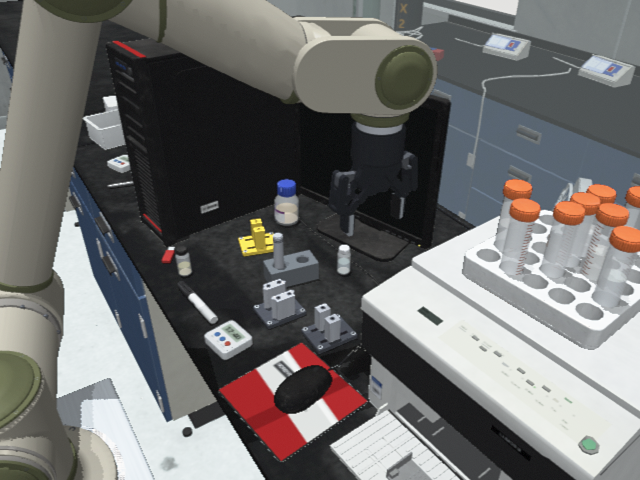

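View pics/wrist0.png

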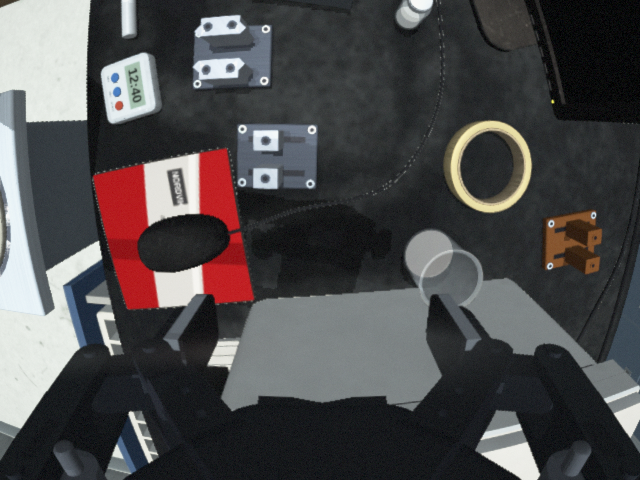

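Scene view: pin in the grey stand at (278,250), go gauge at (280,303), no-go at (328,328), yellow decoy at (258,240). The wrist view shows the bevelled go gauge at (232,55), the no-go at (277,157) and the brown decoy at (572,245).

View pics/side0.png

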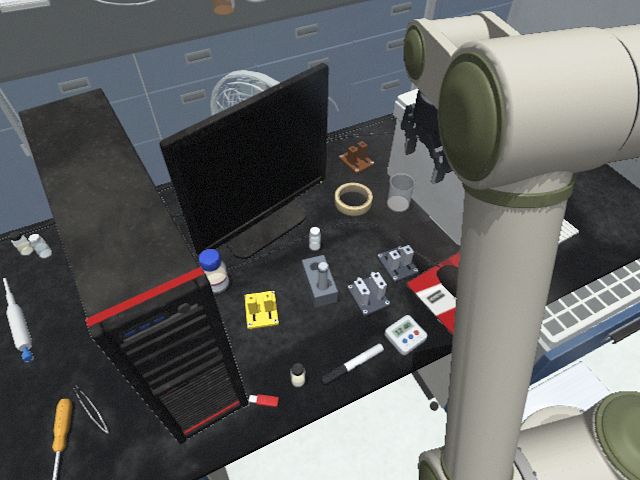

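```bash
cat > h.py <<'E'
from rig import *
import cv2,numpy as np
def f(d): return 240/np.tan(np.radians(d["vfov"]/2))
def pose(d,o=None):
    if "hand_eye" in d:
        H=d["hand_eye"];R=o["tool_rot"];return R@H[:3,:3],o["position"]+R@H[:3,3]
    return d["rotation"],d["position"]
def ray(d,u,v,o=None):
    x=np.array([u-d["cx"],v-d["cy"]])/f(d)
    if "hand_eye" in d:
        t=np.linalg.norm(x)+1e-12; r=np.r_[x/t*np.sin(t),np.cos(t)]
    else: r=np.r_[x,1]/np.linalg.norm(np.r_[x,1])
    R,p=pose(d,o); return p,R@r
def at(d,u,v,z,o=None):
    p,r=ray(d,u,v,o); return p+r*(z-p[2])/r[2]
def proj(d,P,o=None):
    R,p=pose(d,o); c=R.T@(np.array(P)-p)
    if "hand_eye" in d:
        s=np.hypot(c[0],c[1]);t=np.arctan2(s,c[2]);return np.r_[d["cx"],d["cy"]]+f(d)*t*c[:2]/s
    return np.r_[d["cx"],d["cy"]]+f(d)*c[:2]/c[2]
def snap(n,name):
    o=observe();d=get_image(n);cv2.imwrite(f"pics/{name}.png",d["img"][...,::-1]);np.save(f"pics/{name}.npy",(d,o),allow_pickle=True);return d,o
def load(name): return np.load(f"pics/{name}.npy",allow_pickle=True)
E
python3 - <<'E'
from h import *
o=observe()
d=np.load("pics/wrist0.npy",allow_pickle=True).item()
for n,ps in dict(go=[(198,27),(267,29),(267,84),(197,85)],nogo=[(242,129),(312,129),(312,185),(243,185)]).items():
    P=np.array([at(d,*p,.010,o) for p in ps]);print(n,P.round(4).tolist(),P.mean(0).round(4))
for n,p,z in[("tape",(487,166),.024),("beaker",(431,250),0),("brown",(572,245),.01),("vial",(408,18),0.0)]: print(n,at(d,*p,z,o).round(3))
s=np.load("pics/scene0.npy",allow_pickle=True).item()
for n,p,z in[("pintop",(278,235),.11),("hole",(304,259),.04),("nogo",(328,336),.01),("vialclear",(344,272),0),("vdark",(184,273),0),("bottle",(287,222),0)]: print(n,at(s,*p,z).round(3))
E
```

```text
go [[0.4244, 0.1828, 0.01], [0.4953, 0.1741, 0.01], [0.4956, 0.1175, 0.01], [0.4242, 0.1212, 0.01]] [0.4599 0.1489 0.01  ]
nogo [[0.4703, 0.0738, 0.01], [0.539, 0.0722, 0.01], [0.5388, 0.0171, 0.01], [0.4697, 0.0178, 0.01]] [0.5045 0.0452 0.01  ]
tape [0.714 0.042 0.024]
beaker [ 0.667 -0.054  0.   ]
brown [ 0.852 -0.046  0.01 ]
vial [0.636 0.191 0.   ]
pintop [0.508 0.233 0.11 ]
hole [0.559 0.223 0.04 ]
nogo [0.496 0.036 0.01 ]
vialclear [0.634 0.187 0.   ]
vdark [0.354 0.36  0.   ]
bottle [0.632 0.421 0.   ]
```

Side view confirms the layout: stand (320,280) with pin, go gauge (368,292), no-go (398,262), and the yellow (262,310) and brown (356,156) decoys away from them. I'll move the camera over the work area.

```bash
python3 -m inch '{"jaw":[1,1,1,1,1,1,1],"offset":[[-0.05,-0.12,0],[-0.1,-0.24,0],[-0.15,-0.36,0],[-0.18,-0.44,0],[-0.2,-0.48,0],[-0.2,-0.48,0],[-0.2,-0.48,0]],"roll":[0,0,0,0,0,0,0]}'
python3 - <<'E'
from h import *
d,o=snap("wrist","w1"); print(o["position"],o["tool_rot"].round(4).tolist(),o["ft_force"])
E
```

```text
time_s: 0.73
position: [0.5, 0.1197, 0.1929]
tool_rot: [[1.0, 0.001, -0.001], [0.001, -1.0, -0.0], [-0.001, 0.0, -1.0]]
ft_force: [0.4, -0.1, 0.0]
grip_width: 0.0855
[0.49995628 0.1197072  0.19291334] [[1.0, 0.0006, -0.001], [0.0006, -1.0, -0.0001], [-0.001, 0.0001, -1.0]] [ 0.39796174 -0.06616853  0.00159795]
```

View pics/w1.png

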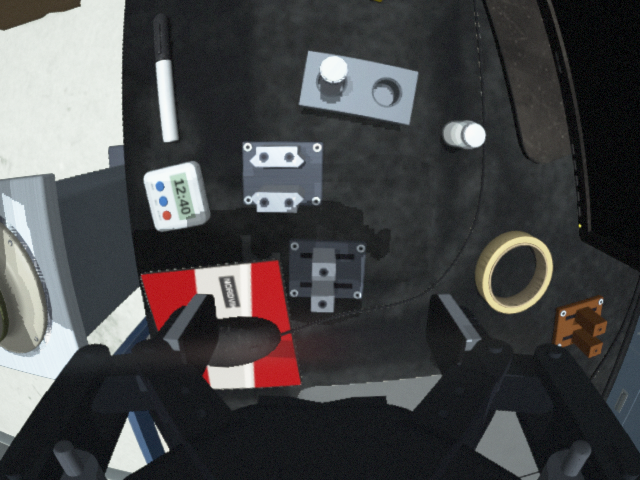

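The wrist view shows the stand (358,88) with the pin top at (333,68) and the empty socket at (386,93). The go gauge is at (283,176) with bevelled jaw ends, and the dark no-go at (327,273) has square jaws. I'll measure these with blobs and show a confirming crop.

```bash
python3 - <<'E'
from h import *
d,o=load("w1"); g=cv2.cvtColor(d["img"],cv2.COLOR_RGB2GRAY)
def blobs(x0,y0,x1,y1,lo,hi,amin,amax,inv=False):
    t=((g[y0:y1,x0:x1]>=lo)&(g[y0:y1,x0:x1]<=hi)).astype(np.uint8)
    n,l,s,c=cv2.connectedComponentsWithStats(t,connectivity=4)
    return [(c[i]+[x0,y0],s[i]) for i in range(1,n) if amin<=s[i,4]<=amax]
for nm,b in dict(go=(236,136,330,216),nogo=(284,236,372,320)).items():
    for c,s in blobs(*b,185,255,6,3000): print(nm,c.round(1),s[2:].tolist(),at(d,*c,.010,o).round(4)[:2],at(d,*c,.055,o).round(4)[:2])
# stand top outline
t=((g[40:140,290:430]>90)).astype(np.uint8); t=cv2.morphologyEx(t,cv2.MORPH_CLOSE,np.ones((3,3)))
cs,_=cv2.findContours(t,cv2.RETR_CCOMP,cv2.CHAIN_APPROX_NONE)
for c in sorted(cs,key=cv2.contourArea)[-4:]:
    r=cv2.minAreaRect(c+np.array([290,40])); print("st",cv2.contourArea(c),r,[at(d,*p,.04,o)[:2].round(4).tolist() for p in cv2.boxPoints(r)])
c=d["img"][30:325,235:435]; cv2.imwrite("pics/c1.png",cv2.resize(c,None,fx=2,fy=2,interpolation=cv2.INTER_CUBIC)[...,::-1])
E
```

```text
go [247.3 146.6] [8, 8, 41] [0.4255 0.1757] [0.4347 0.1774]
go [316.6 147.1] [9, 9, 48] [0.4936 0.174 ] [0.4944 0.176 ]
go [276.1 156.9] [53, 20, 744] [0.454  0.1649] [0.4597 0.168 ]
go [274.4 200.3] [58, 20, 603] [0.4513 0.1214] [0.4573 0.1299]
go [315.8 198.4] [8, 4, 19] [0.4927 0.1232] [0.4936 0.1315]
st 247.0 ((389.77337646484375, 87.52204132080078), (27.71443748474121, 16.66292953491211), 43.2642936706543) [[0.5449, 0.233], [0.5552, 0.2447], [0.5736, 0.2281], [0.5632, 0.2164]]
st 346.5 ((330.0788879394531, 87.29632568359375), (28.61397933959961, 19.147377014160156), 9.865806579589844) [[0.4922, 0.2229], [0.4951, 0.2401], [0.5199, 0.2358], [0.517, 0.2186]]
st 6083.5 ((358.35992431640625, 86.83824157714844), (113.59799194335938, 56.16884994506836), 10.451634407043457) [[0.4772, 0.2141], [0.4862, 0.2648], [0.5864, 0.2489], [0.5773, 0.1973]]
```

View pics/c1.png

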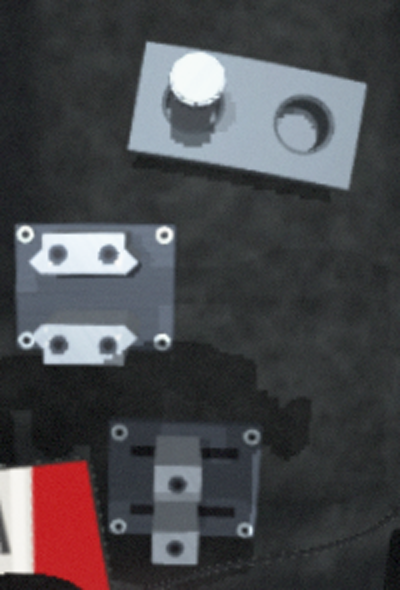

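```bash
python3 - <<'E'
from h import *
d,o=load("w1")
c=lambda u,v:(u/2+235-.25,v/2+30-.25)
for n,ps in dict(go=[(25,234),(164,235),(162,342),(27,340)],nogo=[(119,432),(252,437),(245,530),(118,527)]).items():
    P=np.array([at(d,*c(*p),.010,o)[:2] for p in ps]); e1,e2=P[1]-P[0],P[2]-P[3]; e3,e4=P[0]-P[3],P[1]-P[2]
    print(n,P.round(4).tolist(),P.mean(0).round(4),[np.degrees(np.arctan2(e[1],e[0])).round(2) for e in(e1,e2)],[np.degrees(np.arctan2(-e[0],e[1])).round(2) for e in (e3,e4)],[np.linalg.norm(e).round(4) for e in(e1,e2,e3,e4)])
print("pin",at(d,*c(198,79),.11,o),"hole",at(d,*c(304,124),.04,o))
s=np.load("pics/scene0.npy",allow_pickle=True).item(); si=np.load("pics/side0.npy",allow_pickle=True).item()
def tri(p,q):
    a,r=ray(s,*p);b,t=ray(si,*q);k=np.linalg.lstsq(np.c_[r,-t],b-a,rcond=None)[0];print((a+r*k[0]).round(4),(b+t*k[1]).round(4))
tri((278,235),(323,264))
E
```

```text
go [[0.4254, 0.1755], [0.4938, 0.1739], [0.4927, 0.1208], [0.4247, 0.1222]] [0.4592 0.1481] [np.float64(-1.36), np.float64(-1.2)] [np.float64(-0.82), np.float64(-1.18)] [np.float64(0.0684), np.float64(0.068), np.float64(0.0533), np.float64(0.0531)]
nogo [[0.4704, 0.0739], [0.5389, 0.0712], [0.537, 0.0183], [0.4685, 0.0201]] [0.5037 0.0459] [np.float64(-2.21), np.float64(-1.47)] [np.float64(-1.98), np.float64(-2.05)] [np.float64(0.0686), np.float64(0.0685), np.float64(0.0538), np.float64(0.0529)]
pin [0.50723846 0.23403972 0.11      ] hole [0.55642578 0.22647403 0.04      ]
[0.5091 0.234  0.109 ] [0.51   0.234  0.1096]
```

```bash
python3 -m inch '{"jaw":[1,1,1,1,1,1,1],"offset":[[0.005,-0.1,0],[0.01,-0.2,0],[0.02,-0.3,0],[0.03,-0.4,0],[0.03,-0.458,0],[0.03,-0.458,0],[0.03,-0.458,0]],"roll":[0.0067,0.0067,0.0067,0.0067,0.0067,0.0067,0.0067]}'
python3 - <<'E'
from h import *
d,o=snap("wrist","w2"); print(o["position"],o["tool_rot"].round(4).tolist())
print(proj(d,[.5075,.2343,.11],o),proj(d,o["position"],o))
E
```

```text
time_s: 1.37
position: [0.5084, 0.2329, 0.1924]
tool_rot: [[1.0, -0.022, -0.001], [-0.022, -1.0, -0.001], [-0.001, 0.001, -1.0]]
ft_force: [0.6, -0.1, -0.1]
grip_width: 0.0852
[0.50836369 0.23286403 0.19240459] [[0.9998, -0.0218, -0.0014], [-0.0218, -0.9998, -0.0007], [-0.0014, 0.0007, -1.0]]
[321.94806632 225.92234703] [323.23186226 268.72392931]
```

View pics/w2.png

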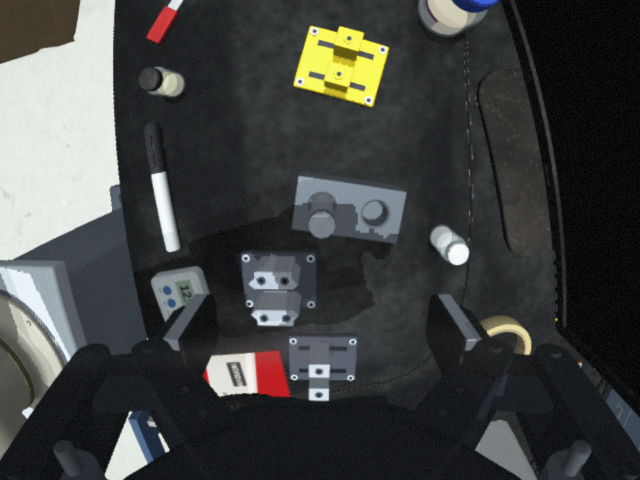

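Pin top is at (322,226), as predicted. Descending and gripping.

```bash
python3 -m inch '{"jaw":[1,1,1,1,1,1,1,0,0,0,0,0,0,0,0,0],"offset":[[-0.003,-0.005,0.08],[-0.003,-0.005,0.18],[-0.003,-0.005,0.28],[-0.003,-0.005,0.38],[-0.003,-0.005,0.46],[-0.003,-0.005,0.506],[-0.003,-0.005,0.506],[-0.003,-0.005,0.506],[-0.003,-0.005,0.506],[-0.003,-0.005,0.506],[-0.003,-0.005,0.506],[-0.003,-0.005,0.506],[-0.003,-0.005,0.506],[-0.003,-0.005,0.506],[-0.003,-0.005,0.506],[-0.003,-0.005,0.506]],"roll":[0,0,0,0,0,0,0,0,0,0,0,0,0,0,0,0]}' 60
python3 - <<'E'
from h import *
d,o=snap("wrist","w3"); print(o["position"],o["ft_force"],o["grip_width"],o["wrist_torque"])
E
```

```text
time_s: 2.75
position: [0.5079, 0.2338, 0.0669]
tool_rot: [[1.0, -0.022, 0.0], [-0.022, -1.0, -0.0], [0.0, 0.0, -1.0]]
ft_force: [-0.6, -0.3, 5.1]
grip_width: 0.0154
[0.5079212  0.2337844  0.06686723] [-0.55553531 -0.25471872  5.05790224] 0.015429090357716694 [0.02926409 0.09599957 0.00511683]
```

View pics/w3.png

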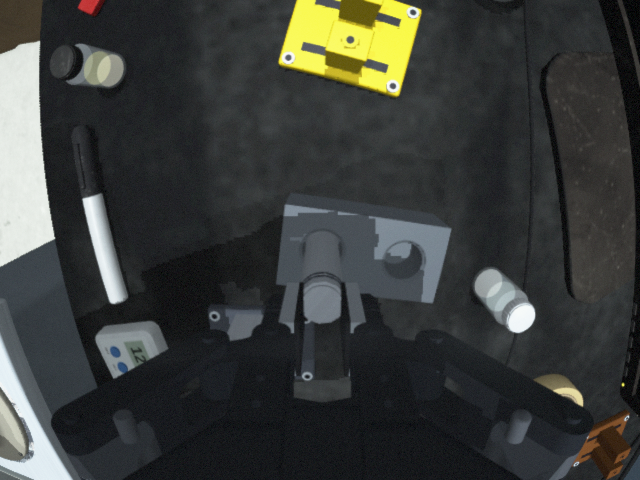

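```bash
python3 -m inch '{"jaw":[0,0,0],"offset":[[0,0,0],[0,0,0],[0,0,0]],"roll":[0,0,0]}'
```

```text
time_s: 3.05
position: [0.5079, 0.2338, 0.0669]
tool_rot: [[1.0, -0.022, 0.0], [-0.022, -1.0, -0.0], [0.0, 0.0, -1.0]]
ft_force: [-0.0, 0.6, 1.2]
grip_width: 0.0154
```

```bash
python3 - <<'E'
from h import *
d,o=load("w3")
print("tcp axis at pin top",proj(d,[*o["position"][:2],.11],o)); 
g=cv2.cvtColor(d["img"],cv2.COLOR_RGB2GRAY)
for v in (285,295,300,305,315,320,325): print(v,g[v,290:356:2].tolist())
print(at(d,323,301,.11,o),[proj(d,[.5079,.2338+dy,.11],o).round(1).tolist() for dy in(-.01,.01)])
E
```

```text
tcp axis at pin top [323.46773956 306.46099255]
285 [92, 91, 92, 93, 84, 17, 24, 73, 92, 99, 125, 126, 124, 110, 105, 101, 97, 102, 106, 116, 122, 124, 122, 102, 85, 58, 19, 31, 90, 92, 90, 90, 92]
295 [87, 90, 89, 84, 35, 20, 28, 98, 127, 128, 127, 130, 127, 127, 127, 126, 129, 129, 126, 122, 124, 123, 125, 122, 124, 86, 19, 22, 47, 89, 90, 90, 94]
300 [92, 90, 92, 83, 22, 18, 23, 115, 128, 127, 126, 128, 125, 127, 128, 128, 125, 123, 121, 123, 124, 125, 124, 123, 123, 105, 20, 20, 30, 85, 87, 91, 91]
305 [91, 90, 91, 45, 21, 20, 26, 109, 126, 125, 124, 126, 129, 126, 122, 122, 124, 124, 121, 125, 123, 122, 129, 123, 124, 98, 23, 24, 26, 67, 89, 92, 89]
315 [90, 90, 69, 25, 23, 16, 15, 81, 124, 123, 121, 123, 123, 121, 124, 124, 124, 125, 123, 122, 122, 123, 121, 122, 118, 73, 20, 27, 26, 21, 85, 91, 90]
320 [92, 88, 43, 31, 27, 22, 18, 31, 46, 116, 117, 108, 119, 118, 123, 124, 123, 120, 121, 121, 121, 106, 77, 37, 37, 28, 30, 26, 26, 20, 55, 89, 89]
325 [119, 123, 47, 30, 29, 21, 29, 35, 54, 56, 52, 51, 37, 31, 34, 34, 35, 34, 34, 29, 33, 35, 37, 36, 35, 28, 25, 33, 35, 32, 73, 118, 119]
[0.50778232 0.23631419 0.11      ] [[323.9, 327.2], [322.9, 284.3]]
```

Pin is gripped, with its top centred near (323,302). Lifting it and taking it to go_near with the foot at about 18 mm.

```bash
python3 -m inch '{"jaw":[0,0,0,0,0,0,0,0,0,0,0,0,0,0,0,0,0,0,0],"offset":[[0,0,-0.04],[0,0,-0.1],[0,0,-0.18],[0,0,-0.25],[-0.03,0.03,-0.26],[-0.1,0.1,-0.26],[-0.18,0.18,-0.26],[-0.26,0.26,-0.26],[-0.32,0.32,-0.26],[-0.35,0.345,-0.26],[-0.355,0.351,-0.26],[-0.355,0.351,-0.26],[-0.355,0.351,-0.23],[-0.355,0.351,-0.16],[-0.355,0.351,-0.09],[-0.355,0.351,-0.05],[-0.355,0.351,-0.032],[-0.355,0.351,-0.032],[-0.355,0.351,-0.032]],"roll":[0,0,0,0,0,0,0,0,0,0,0,0,0,0,0,0,0,0,0]}'
python3 - <<'E'
from h import *
d,o=snap("wrist","w4"); print(o["position"],o["ft_force"],o["wrist_torque"],o["grip_width"],o["tool_rot"].round(4).tolist())
s,_=snap("scene","s4"); q,_=snap("side","q4")
p=o["position"]; 
a=proj(s,[p[0],p[1],.05]).astype(int); b=proj(q,[p[0],p[1],.05]).astype(int); print(a,b)
def crop(im,c,w=70,h=62,k=5): return cv2.resize(im[c[1]-h:c[1]+h,c[0]-w:c[0]+w],None,fx=k,fy=k,interpolation=cv2.INTER_CUBIC)
A=crop(s["img"],a+[15,-5],50,60,4);B=crop(q["img"],b+[-5,0],50,60,4)
cv2.imwrite("pics/c4.png",np.hstack([A,B])[...,::-1]); print("origins",a+[15,-5]-[50,60],b+[-5,0]-[50,60])
E
```

```text
time_s: 4.63
position: [0.4177, 0.1484, 0.0749]
tool_rot: [[1.0, -0.022, 0.001], [-0.022, -1.0, -0.0], [0.001, 0.0, -1.0]]
ft_force: [-0.2, -0.5, -2.2]
grip_width: 0.015
[0.41770864 0.14837644 0.07486579] [-0.18078303 -0.5278639  -2.2368259 ] [0.03491143 0.01384894 0.01770537] 0.014991285382483972 [[0.9998, -0.0219, 0.0005], [-0.0219, -0.9998, -0.0003], [0.0005, 0.0003, -1.0]]
[257 299] [380 299]
origins [222 234] [325 239]
```

View pics/c4.png

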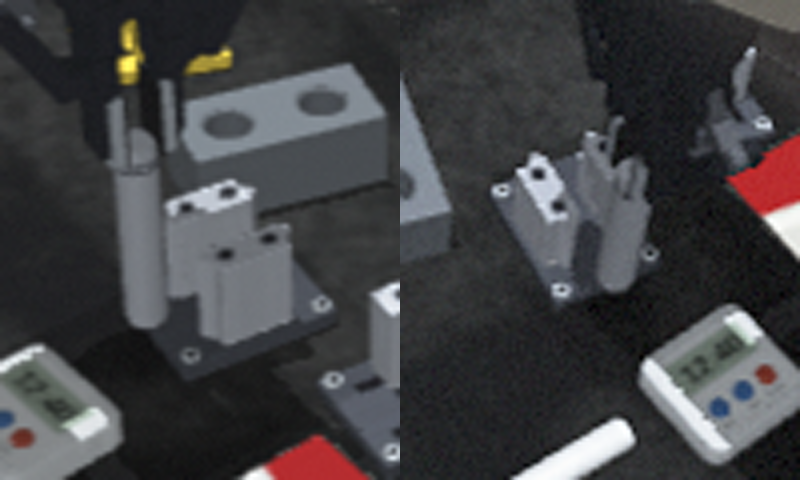

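```bash
python3 - <<'E'
from h import *
s,o=load("s4");q,_=load("q4")
def tri(p,r):
    a,u=ray(s,p[0]/4+222,p[1]/4+234);b,t=ray(q,(r[0]-400)/4+325,r[1]/4+239);k=np.linalg.lstsq(np.c_[u,-t],b-a,rcond=None)[0];return ((a+u*k[0]+b+t*k[1])/2).round(4),np.linalg.norm(a+u*k[0]-b-t*k[1]).round(4)
print("foot",tri((146,316),(622,280)))
S=lambda u,v:at(s,u/4+222,v/4+234,.01)[:2].round(4); Q=lambda u,v:at(q,(u-400)/4+325,v/4+239,.01)[:2].round(4)
print("scene scr near-right, far-right",S(190,355),S(321,303)); print("side: far-left,near-left,near-right",Q(502,190),Q(561,290),Q(650,253))
E
```

```text
foot (array([0.4151, 0.1472, 0.0184]), np.float64(0.0036))
scene scr near-right, far-right [0.4256 0.1223] [0.494  0.1212]
side: far-left,near-left,near-right [0.4935 0.174 ] [0.4257 0.1759] [0.4244 0.1223]
```

```bash
python3 -m inch '{"jaw":[0,0,0,0,0,0,0,0,0,0,0,0,0,0],"offset":[[0.01,-0.002,0],[0.02,-0.002,0],[0.03,-0.002,0],[0.034,-0.002,0],[0.038,-0.002,0],[0.042,-0.002,0],[0.046,-0.002,0],[0.05,-0.002,0],[0.054,-0.002,0],[0.058,-0.002,0],[0.062,-0.002,0],[0.066,-0.002,0],[0.07,-0.002,0],[0.07,-0.002,0]],"roll":[0,0,0,0,0,0,0,0,0,0,0,0,0,0]}'
```

```text
time_s: 5.95
position: [0.4355, 0.1483, 0.0755]
tool_rot: [[1.0, -0.022, 0.002], [-0.022, -1.0, -0.0], [0.002, 0.0, -1.0]]
ft_force: [0.6, 0.3, -2.9]
grip_width: 0.0153
```

```bash
python3 -m inch '{"jaw":[0,0,0,0,0,0,0,0,0,0],"offset":[[0.004,0,0],[0.008,0,0],[0.012,0,0],[0.016,0,0],[0.02,0,0],[0.024,0,0],[0.028,0,0],[0.032,0,0],[0.036,0,0],[0.036,0,0]],"roll":[0,0,0,0,0,0,0,0,0,0]}'
```

```text
time_s: 6.78
position: [0.4447, 0.1481, 0.0755]
tool_rot: [[1.0, -0.022, 0.002], [-0.022, -1.0, -0.0], [0.002, 0.0, -1.0]]
ft_force: [0.8, -0.5, -2.7]
grip_width: 0.0153
```

```bash
python3 -m inch '{"jaw":[0,0,0,0,0,0,0,0,0,0],"offset":[[0.005,0,0],[0.01,0,0],[0.015,0,0],[0.02,0,0],[0.025,0,0],[0.03,0,0],[0.035,0,0],[0.04,0,0],[0.045,0,0],[0.05,0,0]],"roll":[0,0,0,0,0,0,0,0,0,0]}'
```

```text
time_s: 7.62
position: [0.4573, 0.1478, 0.0755]
tool_rot: [[1.0, -0.022, 0.002], [-0.022, -1.0, -0.0], [0.002, 0.0, -1.0]]
ft_force: [0.1, 0.0, -1.9]
grip_width: 0.0148
```

```bash
python3 -m inch '{"jaw":[0,0,0,0,0,0,0,0,0,0,0,0,0,0],"offset":[[0.006,0,0],[0.012,0,0],[0.018,0,0],[0.024,0,0],[0.03,0,0],[0.036,0,0],[0.042,0,0],[0.048,0,0],[0.054,0,0],[0.06,0,0],[0.066,0,0],[0.072,0,0],[0.078,0,0],[0.08,0,0]],"roll":[0,0,0,0,0,0,0,0,0,0,0,0,0,0]}'
```

```text
time_s: 8.78
position: [0.4776, 0.1474, 0.0756]
tool_rot: [[1.0, -0.022, 0.002], [-0.022, -1.0, -0.0], [0.002, 0.0, -1.0]]
ft_force: [0.3, 0.3, -1.8]
grip_width: 0.0151
```

```bash
python3 -m inch '{"jaw":[0,0,0,0,0,0,0,0,0,0,0,0,0,0,0,0],"offset":[[0.006,0,0],[0.012,0,0],[0.018,0,0],[0.024,0,0],[0.03,0,0],[0.036,0,0],[0.042,0,0],[0.048,0,0],[0.054,0,0],[0.062,0,0],[0.07,0,0],[0.08,0,0],[0.09,0,0],[0.1,0,0],[0.1,0,0],[0.1,0,0]],"roll":[0,0,0,0,0,0,0,0,0,0,0,0,0,0,0,0]}'; python3 - <<'E'
from h import *
s,o=snap("scene","s5");q,_=snap("side","q5"); print(o["position"],o["ft_force"])
def crop(im,x,y,w=100,h=120,k=4): return cv2.resize(im[y:y+h,x:x+w],None,fx=k,fy=k,interpolation=cv2.INTER_CUBIC)
cv2.imwrite("pics/c5.png",np.hstack([crop(s["img"],252,225),crop(q["img"],325,229)])[...,::-1])
E
```

```text
time_s: 10.12
position: [0.5026, 0.1468, 0.0755]
tool_rot: [[1.0, -0.022, 0.002], [-0.022, -1.0, -0.0], [0.002, 0.0, -1.0]]
ft_force: [-0.4, -0.0, -1.7]
grip_width: 0.0154
[0.50260777 0.14679151 0.07554424] [-0.4451731  -0.01149954 -1.70830609]
```

View pics/c5.png

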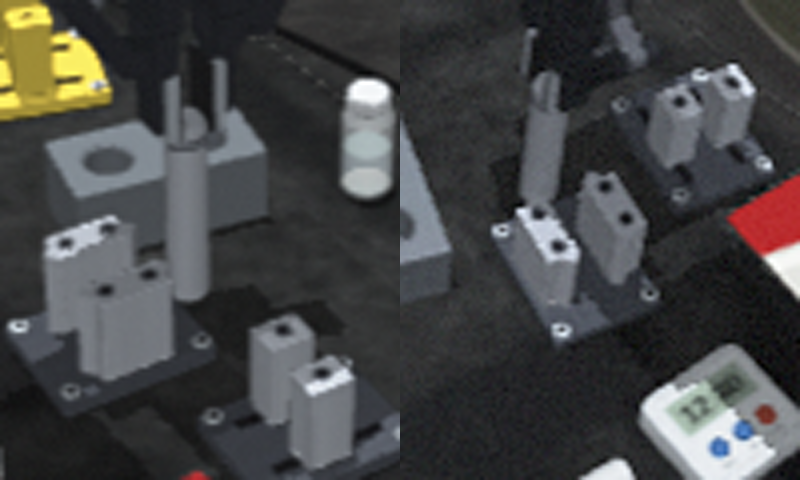

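Pin fully out at the far side with negligible forces throughout. Next: nogo_near.

```bash
python3 -m inch '{"jaw":[0,0,0,0,0,0,0,0,0,0,0,0,0,0,0,0,0,0],"offset":[[0,0,-0.05],[0,0,-0.12],[0,0,-0.2],[0,0,-0.24],[-0.02,0.05,-0.24],[-0.05,0.13,-0.24],[-0.09,0.22,-0.24],[-0.13,0.31,-0.24],[-0.15,0.37,-0.24],[-0.163,0.4,-0.24],[-0.163,0.402,-0.24],[-0.163,0.402,-0.24],[-0.163,0.402,-0.2],[-0.163,0.402,-0.13],[-0.163,0.402,-0.06],[-0.163,0.402,-0.02],[-0.163,0.402,0],[-0.163,0.402,0]],"roll":[0,0,0,0,0.0036,0.0036,0.0036,0.0036,0.0036,0.0036,0.0036,0.0036,0.0036,0.0036,0.0036,0.0036,0.0036,0.0036]}'
python3 - <<'E'
from h import *
s,o=snap("scene","s6");q,_=snap("side","q6"); print(o["position"],o["ft_force"],o["tool_rot"].round(4).tolist())
a=proj(s,[.485,.046,.03]).astype(int); b=proj(q,[.485,.046,.03]).astype(int); print(a-[50,60],b-[50,60])
def crop(im,x,y,w=100,h=120,k=4): return cv2.resize(im[y:y+h,x:x+w],None,fx=k,fy=k,interpolation=cv2.INTER_CUBIC)
cv2.imwrite("pics/c6.png",np.hstack([crop(s["img"],*(a-[50,60])),crop(q["img"],*(b-[50,60]))])[...,::-1])
E
```

```text
time_s: 11.72
position: [0.4592, 0.048, 0.0746]
tool_rot: [[0.999, -0.033, 0.0], [-0.033, -0.999, 0.0], [0.0, -0.0, -1.0]]
ft_force: [-0.8, -0.4, -2.0]
grip_width: 0.0156
[0.45918637 0.0479587  0.0745889 ] [-0.78390307 -0.39174168 -2.02183021] [[0.9995, -0.0327, 0.0001], [-0.0327, -0.9995, 0.0003], [0.0001, -0.0003, -1.0]]
[269 266] [353 203]
```

View pics/c6.png

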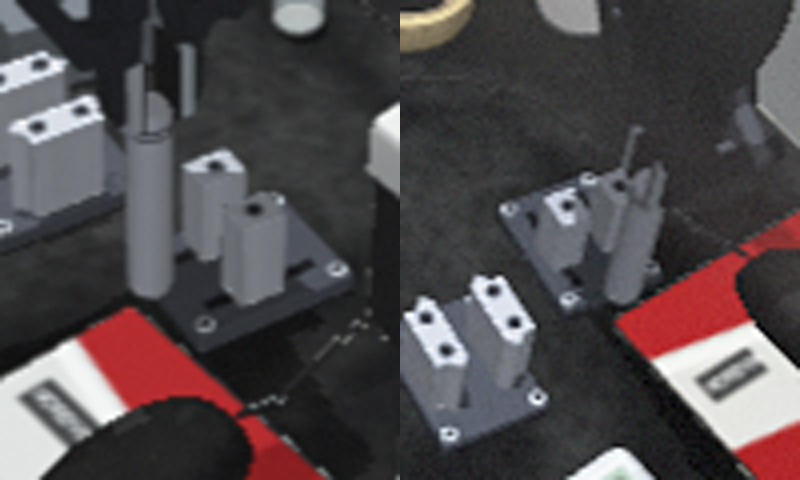

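Pin stands in front of the no-go mouth. I'll check the gauge from its screws, in scene at (205,323) and (340,268) and in side at (510,209), (571,300) and (588,178).

```bash
python3 - <<'E'
from h import *
s,o=load("s6");q,_=load("q6")
S=lambda u,v,z=.01:at(s,u/4+269,v/4+266,z)[:2].round(4); Q=lambda u,v,z=.01:at(q,(u-400)/4+353,v/4+203,z)[:2].round(4)
print(S(205,323),S(340,268),Q(510,209),Q(571,300),Q(588,178))
print("foot",S(149,292,.0178),Q(624,297,.0178))
print("jaw holes z55", S(215,166,.055),S(254,209,.055),Q(566,206,.055),Q(618,187,.055))
E
```

```text
[0.4703 0.0214] [0.5392 0.018 ] [0.5379 0.0715] [0.4693 0.0735] [0.5374 0.0191]
foot [0.4557 0.0436] [0.4543 0.0501]
jaw holes z55 [0.501  0.0619] [0.4999 0.0292] [0.4996 0.0649] [0.4982 0.0323]
```

```bash
python3 -m inch '{"jaw":[0,0,0,0,0,0,0,0,0,0,0,0,0,0,0,0],"offset":[[0.008,0.002,0],[0.016,0.002,0],[0.024,0.002,0],[0.032,0.002,0],[0.04,0.002,0],[0.048,0.002,0],[0.054,0.002,0],[0.056,0.002,0],[0.058,0.002,0],[0.06,0.002,0],[0.062,0.002,0],[0.064,0.002,0],[0.066,0.002,0],[0.068,0.002,0],[0.07,0.002,0],[0.072,0.002,0]],"roll":[0,0,0,0,0,0,0,0,0,0,0,0,0,0,0,0]}'
```

```text
time_s: 13.15
position: [0.4779, 0.0465, 0.0759]
tool_rot: [[0.999, -0.033, 0.003], [-0.033, -0.999, -0.0], [0.003, 0.0, -1.0]]
ft_force: [-0.9, 0.8, -3.6]
grip_width: 0.0153
```

```bash
python3 -m inch '{"jaw":[0,0,0,0,0,0],"offset":[[0.002,0,0],[0.004,0,0],[0.006,0,0],[0.008,0,0],[0.01,0,0],[0.012,0,0]],"roll":[0,0,0,0,0,0]}'
```

```text
time_s: 13.65
position: [0.481, 0.0464, 0.0759]
tool_rot: [[0.999, -0.033, 0.003], [-0.033, -0.999, -0.0], [0.003, 0.0, -1.0]]
ft_force: [-0.1, 0.3, -1.6]
grip_width: 0.0155
```

```bash
python3 -m inch '{"jaw":[0,0,0,0],"offset":[[0.002,0,0],[0.004,0,0],[0.006,0,0],[0.008,0,0]],"roll":[0,0,0,0]}'
```

```text
time_s: 13.98
position: [0.483, 0.0464, 0.0759]
tool_rot: [[0.999, -0.033, 0.003], [-0.033, -0.999, -0.0], [0.003, 0.0, -1.0]]
ft_force: [0.2, 0.0, -2.1]
grip_width: 0.0153
```

```bash
python3 -m inch '{"jaw":[0,0,0],"offset":[[0.002,0,0],[0.004,0,0],[0.006,0,0]],"roll":[0,0,0]}'
```

```text
time_s: 14.23
position: [0.4841, 0.0464, 0.0758]
tool_rot: [[0.999, -0.033, 0.002], [-0.033, -0.999, -0.0], [0.002, 0.0, -1.0]]
ft_force: [-2.1, 0.0, -1.8]
grip_width: 0.0153
```

```bash
python3 -m inch '{"jaw":[0,0],"offset":[[0.002,0,0],[0.004,0,0]],"roll":[0,0]}'
```

```text
time_s: 14.4
position: [0.4847, 0.0464, 0.0758]
tool_rot: [[0.999, -0.033, 0.001], [-0.033, -0.999, -0.0], [0.001, 0.0, -1.0]]
ft_force: [-3.2, 0.0, -0.9]
grip_width: 0.0149
```

```bash
python3 -m inch '{"jaw":[0,0,0],"offset":[[0.003,0,0],[0.006,0,0],[0.006,0,0]],"roll":[0,0,0]}'
```

```text
time_s: 14.65
position: [0.4858, 0.0464, 0.0757]
tool_rot: [[0.999, -0.033, -0.001], [-0.033, -0.999, 0.0], [-0.001, -0.0, -1.0]]
ft_force: [-3.1, -0.9, 0.6]
grip_width: 0.0151
```

```bash
python3 -m inch '{"jaw":[0,0],"offset":[[0.004,0,0],[0.004,0,0]],"roll":[0,0]}'; python3 - <<'E'
from h import *
s,o=snap("scene","s7"); q,_=snap("side","q7");print(o["position"],o["ft_force"],o["wrist_torque"])
def crop(im,x,y,w=100,h=120,k=4): return cv2.resize(im[y:y+h,x:x+w],None,fx=k,fy=k,interpolation=cv2.INTER_CUBIC)
cv2.imwrite("pics/c7.png",np.hstack([crop(s["img"],269,266),crop(q["img"],353,203)])[...,::-1])
E
```

```text
time_s: 14.82
position: [0.4865, 0.0464, 0.0756]
tool_rot: [[0.999, -0.033, -0.002], [-0.033, -0.999, 0.0], [-0.002, -0.0, -1.0]]
ft_force: [-5.3, -0.0, 1.2]
grip_width: 0.0153
[0.48647278 0.04639484 0.07559502] [-5.32748956 -0.00949616  1.16286724] [ 0.03325917  1.21876399 -0.01163126]
```

View pics/c7.png

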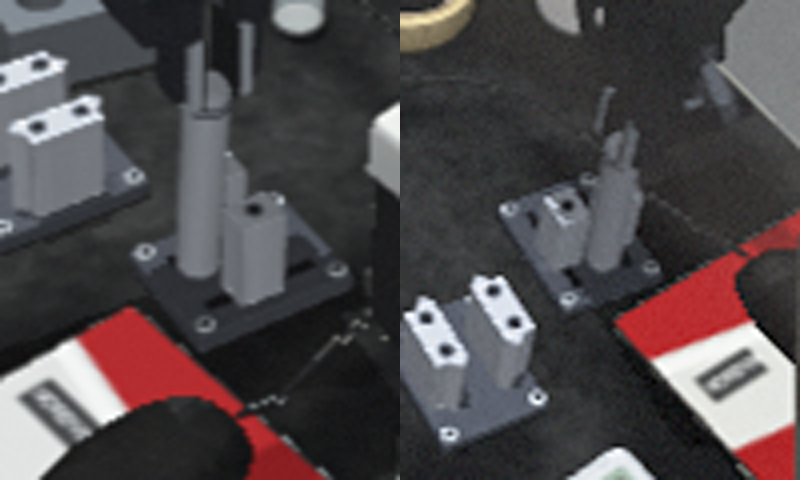

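Pin is against both jaw corners (side force near 0). Holding the light press for just over a second.

```bash
python3 -m inch '{"jaw":[0,0,0],"offset":[[0.003,0,0],[0.005,0,0],[0.005,0,0]],"roll":[0,0,0]}'
```

```text
time_s: 15.17
position: [0.4872, 0.0464, 0.0755]
tool_rot: [[0.999, -0.033, -0.003], [-0.033, -0.999, 0.0], [-0.003, -0.0, -1.0]]
ft_force: [-6.5, 0.6, 1.7]
grip_width: 0.0153
```

```bash
python3 -m inch '{"jaw":[0,0,0,0],"offset":[[0.003,0,0],[0.004,0,0],[0.004,0,0],[0.004,0,0]],"roll":[0,0,0,0]}'
```

```text
time_s: 15.5
position: [0.4875, 0.0465, 0.0755]
tool_rot: [[0.999, -0.032, -0.004], [-0.032, -0.999, 0.0], [-0.004, -0.0, -1.0]]
ft_force: [-5.6, -0.5, 2.9]
grip_width: 0.0152
```

```bash
python3 -m inch '{"jaw":[0,0,0,0,0,0],"offset":[[0.006,0,0],[0.006,0,0],[0.006,0,0],[0.006,0,0],[0.006,0,0],[0.006,0,0]],"roll":[0,0,0,0,0,0]}'
```

```text
time_s: 16.0
position: [0.4882, 0.0465, 0.0754]
tool_rot: [[0.999, -0.032, -0.006], [-0.032, -0.999, 0.001], [-0.006, -0.0, -1.0]]
ft_force: [-7.0, 0.2, 2.0]
grip_width: 0.0153
```

```bash
python3 -m inch '{"jaw":[0,0,0,0,0,0,0,0],"offset":[[0.006,0,0],[0.006,0,0],[0.006,0,0],[0.006,0,0],[0.006,0,0],[0.006,0,0],[0.006,0,0],[0.006,0,0]],"roll":[0,0,0,0,0,0,0,0]}'
```

```text
time_s: 16.67
position: [0.4887, 0.0466, 0.0754]
tool_rot: [[0.999, -0.032, -0.009], [-0.032, -0.999, 0.001], [-0.009, -0.0, -1.0]]
ft_force: [-7.5, 0.5, 2.6]
grip_width: 0.0151
```

Held above 5 N for about 1.8 s, peak 7.5 N. Backing off and lifting clear.

```bash
python3 -m inch '{"jaw":[0,0,0,0,0,0,0,0,0,0,0,0,0,0],"offset":[[-0.006,0,0],[-0.014,0,0],[-0.024,0,0],[-0.04,0,0],[-0.06,0,0],[-0.07,0,-0.01],[-0.07,0,-0.05],[-0.07,0,-0.12],[-0.07,0,-0.2],[-0.07,0,-0.26],[-0.07,0,-0.28],[-0.07,0,-0.28],[-0.07,0,-0.28],[-0.07,0,-0.28]],"roll":[0,0,0,0,0,0,0,0,0,0,0,0,0,0]}'
python3 - <<'E'
from h import *
o=observe(); p=o["position"]; R=o["tool_rot"]; print(p,R.round(4).tolist(),o["ft_force"])
t=np.array([.5565,.2268,p[2]])-p; print("tool shift/0.25",(R.T@t/.25).round(4))
E
```

```text
time_s: 17.83
position: [0.4712, 0.0472, 0.1445]
tool_rot: [[0.999, -0.032, -0.01], [-0.032, -0.999, 0.001], [-0.01, -0.001, -1.0]]
ft_force: [-0.1, 0.9, -2.2]
grip_width: 0.0154
[0.47123103 0.04715869 0.14450368] [[0.9994, -0.0323, -0.0105], [-0.0323, -0.9995, 0.0009], [-0.0105, -0.0005, -0.9999]] [-0.05548046  0.88929219 -2.16456928]
tool shift/0.25 [ 0.3177 -0.7292 -0.0029]
```

```bash
python3 -m inch '{"jaw":[0,0,0,0,0,0,0,0,0,0,0,0,0],"offset":[[0.02,-0.05,0],[0.05,-0.12,0],[0.09,-0.21,0],[0.13,-0.31,0],[0.17,-0.41,0],[0.21,-0.5,0],[0.25,-0.59,0],[0.285,-0.66,0],[0.308,-0.71,0],[0.318,-0.729,0],[0.318,-0.729,0],[0.318,-0.729,0],[0.318,-0.729,0]],"roll":[0,0,0,0,0,0,0,0,0,0,0,0,0]}'
python3 - <<'E'
from h import *
o=observe(); p=o["position"]; print(p,o["tool_rot"].round(4).tolist(),o["ft_force"])
s,_=snap("scene","s8");q,_=snap("side","q8")
a=proj(s,[.545,.227,.06]).astype(int)-[50,60]; b=proj(q,[.545,.227,.06]).astype(int)-[50,60]; print(a,b)
def crop(im,x,y,w=100,h=120,k=4): return cv2.resize(im[y:y+h,x:x+w],None,fx=k,fy=k,interpolation=cv2.INTER_CUBIC)
cv2.imwrite("pics/c8.png",np.hstack([crop(s["img"],*a),crop(q["img"],*b)])[...,::-1])
E
```

```text
time_s: 18.92
position: [0.5562, 0.2259, 0.1435]
tool_rot: [[0.999, -0.033, -0.011], [-0.033, -0.999, 0.0], [-0.011, -0.0, -1.0]]
ft_force: [0.2, 0.1, -2.2]
grip_width: 0.0149
[0.55616522 0.22593675 0.14348289] [[0.9994, -0.033, -0.0113], [-0.033, -0.9995, 0.0005], [-0.0114, -0.0001, -0.9999]] [ 0.17001473  0.13330403 -2.23506687]
[246 192] [268 204]
```

View pics/c8.png

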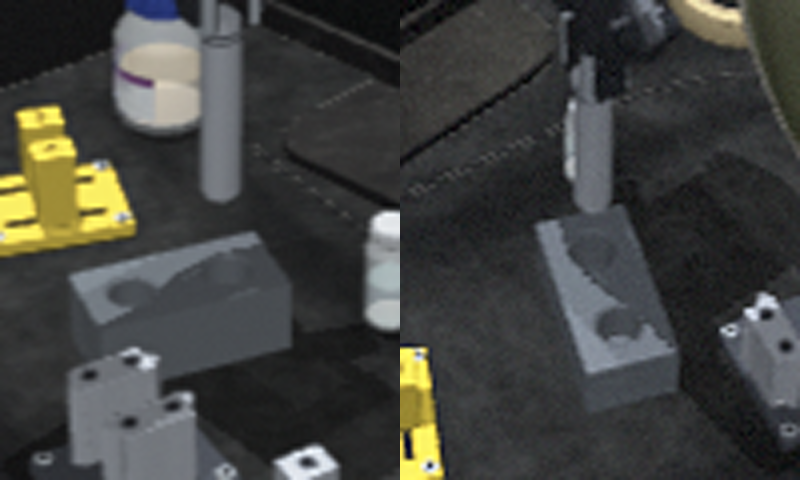

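Viewed picture 12: pin over the far socket, foot at about (221,192) in the scene half and (593,200) in the side half. The empty far socket is at (228,270) and (593,249). From here on I check with numbers.

```bash
python3 - <<'E'
from h import *
s,o=load("s8");q,_=load("q8")
A=lambda u,v:(u/4+246-.4,v/4+192-.4); B=lambda u,v:((u-400)/4+268-.4,v/4+204-.4)
def tri(p,r):
    a,u=ray(s,*A(*p));b,t=ray(q,*B(*r));k=np.linalg.lstsq(np.c_[u,-t],b-a,rcond=None)[0];return ((a+u*k[0]+b+t*k[1])/2).round(4),np.linalg.norm(a+u*k[0]-b-t*k[1]).round(4)
print("foot",tri((221.5,192),(593.5,200)))
print("hole1",tri((228,270),(593,249)),at(s,*A(228,270),.04),at(q,*B(593,249),.04))
print("hole0",tri((131,294),(618,323)),at(s,*A(131,294),.04),at(q,*B(618,323),.04))
# pin axis via edges: rows of gray in scene and side
for d,C,us,vs,sw in((s,A,(195,255),(70,110,150,180),1),(q,B,(565,625),(110,140,170,190),1)):
    g=cv2.cvtColor(d["img"],cv2.COLOR_RGB2GRAY).astype(int)
    for v in vs:
        u0,r=C(us[0],v);u1,_=C(us[1],v);print(int(round(r)),int(u0),g[int(round(r)),int(u0):int(u1)].tolist())
E
```

```text
foot (array([0.5558, 0.2273, 0.0856]), np.float64(0.0003))
hole1 (array([0.5582, 0.2264, 0.0379]), np.float64(0.0004)) [0.55691647 0.2239234  0.04      ] [0.55663068 0.22704479 0.04      ]
hole0 (array([0.5084, 0.2355, 0.0376]), np.float64(0.0018)) [0.50577847 0.23202962 0.04      ] [0.50803843 0.23604377 0.04      ]
209 294 [166, 147, 114, 111, 118, 122, 125, 124, 122, 117, 112, 100, 72, 48, 44]
219 294 [176, 156, 116, 112, 119, 122, 124, 124, 121, 117, 111, 98, 69, 46, 45]
229 294 [42, 54, 86, 112, 121, 123, 124, 123, 119, 115, 110, 95, 60, 44, 46]
237 294 [49, 56, 87, 112, 120, 124, 124, 122, 118, 114, 109, 94, 60, 42, 38]
231 308 [39, 54, 139, 147, 99, 104, 111, 112, 111, 111, 105, 106, 85, 54, 51]
239 308 [49, 119, 160, 130, 98, 107, 110, 110, 113, 109, 103, 105, 85, 56, 31]
246 308 [40, 118, 173, 149, 97, 108, 115, 115, 110, 110, 109, 107, 84, 35, 18]
251 308 [30, 31, 29, 71, 102, 108, 115, 111, 108, 109, 105, 102, 82, 40, 22]
```

```bash
python3 -m inch '{"jaw":[0,0,0,0,0,0,0,0,0,0,0,0],"offset":[[0.004,0.002,0.02],[0.004,0.002,0.06],[0.005,0.002,0.1],[0.005,0.002,0.13],[0.006,0.002,0.15],[0.006,0.002,0.16],[0.006,0.002,0.17],[0.006,0.002,0.177],[0.006,0.002,0.184],[0.006,0.002,0.191],[0.006,0.002,0.198],[0.006,0.002,0.205]],"roll":[0,0,0,0,0,0,0,0,0,0,0,0]}'
```

```text
time_s: 20.02
position: [0.5573, 0.2255, 0.0926]
tool_rot: [[0.999, -0.033, -0.01], [-0.033, -0.999, 0.001], [-0.01, -0.0, -1.0]]
ft_force: [-0.2, -1.0, -2.7]
grip_width: 0.0151
```

```bash
python3 -m inch '{"jaw":[0,0,0,0,0,0,0,0,0,0,0],"offset":[[0,0,0.008],[0,0,0.018],[0.001,0,0.028],[0.001,0,0.038],[0.001,0,0.048],[0.001,0,0.058],[0.001,0,0.066],[0.001,0,0.074],[0.001,0,0.08],[0.001,0,0.086],[0.001,0,0.09]],"roll":[0,0,0,0,0,0,0,0,0,0,0]}'
```

```text
time_s: 20.93
position: [0.5573, 0.2255, 0.0699]
tool_rot: [[0.999, -0.033, -0.01], [-0.033, -0.999, 0.001], [-0.01, -0.0, -1.0]]
ft_force: [0.8, -0.2, -2.6]
grip_width: 0.0149
```

```bash
python3 -m inch '{"jaw":[0,0,0,0,0,0,0],"offset":[[0,0,0.002],[0,0,0.004],[0,0,0.006],[0,0,0.008],[0,0,0.01],[0,0,0.011],[0,0,0.011]],"roll":[0,0,0,0,0,0,0]}'
```

```text
time_s: 21.52
position: [0.5573, 0.2255, 0.0672]
tool_rot: [[0.999, -0.033, -0.01], [-0.033, -0.999, 0.001], [-0.01, -0.0, -1.0]]
ft_force: [-1.0, 0.9, -1.7]
grip_width: 0.0153
```

```bash
python3 -m inch '{"jaw":[0,0,0,0],"offset":[[0,0,0.002],[0,0,0.004],[0,0,0.005],[0,0,0.005]],"roll":[0,0,0,0]}'
```

```text
time_s: 21.85
position: [0.5578, 0.2257, 0.0669]
tool_rot: [[0.999, -0.033, -0.009], [-0.033, -0.999, 0.001], [-0.009, -0.001, -1.0]]
ft_force: [-1.8, -1.3, 5.1]
grip_width: 0.0151
```

Floor felt (Fz step of 7 N) at TCP z 66.9 mm, the same height as when the pin was home at the start. Releasing and withdrawing.

```bash
python3 -m inch '{"jaw":[0.3,0.5,0.8,1,1,1,1,1,1],"offset":[[0,0,0],[0,0,0],[0,0,0],[0,0,0],[0,0,0],[0,0,0],[0,0,0],[0,0,0],[0,0,0]],"roll":[0,0,0,0,0,0,0,0,0]}'
python3 -m inch '{"jaw":[1,1,1,1,1,1,1,1],"offset":[[0,0,-0.04],[0,0,-0.1],[0,0,-0.2],[0,0,-0.32],[0,0,-0.42],[0,0.1,-0.48],[0,0.2,-0.48],[0,0.2,-0.48]],"roll":[0,0,0,0,0,0,0,0]}'
python3 - <<'E'
from h import *
s,_=snap("scene","s9");q,_=snap("side","q9");w,o=snap("wrist","w9")
print(o["position"],o["ft_force"])
g=cv2.cvtColor(w["img"],cv2.COLOR_RGB2GRAY)
P=proj(w,[.5568,.2268,.11],o); print("expected top px w",P,"scene",proj(s,[.5568,.2268,.11]),proj(q,[.5568,.2268,.11]))
for n,d in(("s",s),("q",q)):
    gg=cv2.cvtColor(d["img"],cv2.COLOR_RGB2GRAY)
    for z in(.055,.075,.095,.105,.108,.112,.115):
        u,v=proj(d,[.5568,.2268,z]).round().astype(int); print(n,z,v,u-9,gg[v,u-9:u+10].tolist())
d0=np.load("pics/scene0.npy",allow_pickle=True).item();q0=np.load("pics/side0.npy",allow_pickle=True).item()
for n,a,b in(("s",d0,s),("q",q0,q)):
    for nm,xy,h in[("vclear",(.635,.189),.03),("vdark",(.354,.36),.03),("bottle",(.632,.421),.05),("tape",(.714,.042),.02),("beaker",(.667,-.054),.04)]:
        u,v=proj(a,[*xy,h]).astype(int);A,B=[cv2.cvtColor(x["img"],cv2.COLOR_RGB2GRAY)[max(v-25,0):v+25,max(u-22,0):u+22] for x in(a,b)]
        if A.size: print(n,nm,(u,v),[round(float(x),2) for x in cv2.phaseCorrelate(A.astype(float),B.astype(float))[0]],cv2.absdiff(A,B).mean().round(1))
E
```

```text
time_s: 22.6
position: [0.5578, 0.2257, 0.0669]
tool_rot: [[0.999, -0.033, -0.009], [-0.033, -0.999, 0.001], [-0.009, -0.001, -1.0]]
ft_force: [-0.5, 0.2, -0.1]
grip_width: 0.0853
time_s: 23.27
position: [0.5577, 0.1726, 0.1889]
tool_rot: [[0.999, -0.036, -0.006], [-0.036, -0.999, 0.0], [-0.006, -0.0, -1.0]]
ft_force: [1.1, -0.6, -1.0]
grip_width: 0.0855
[0.55716396 0.1751534  0.1875318 ] [ 0.59556212  0.29358236 -0.18149206]
expected top px w [320.85171586 157.74361858] scene [301.30202963 229.17264837] [315.95082046 245.92133726]
s 0.055 252 293 [57, 57, 61, 72, 94, 112, 120, 124, 125, 125, 121, 116, 110, 109, 122, 139, 138, 124, 81]
s 0.075 244 293 [52, 50, 50, 60, 88, 113, 121, 123, 126, 123, 121, 117, 111, 95, 60, 40, 37, 36, 38]
s 0.095 236 292 [47, 47, 48, 45, 56, 76, 90, 95, 92, 103, 102, 94, 83, 84, 76, 57, 41, 41, 43]
s 0.105 231 292 [48, 48, 47, 50, 102, 161, 191, 209, 219, 220, 219, 210, 187, 157, 113, 59, 42, 46, 46]
s 0.108 230 292 [45, 46, 43, 49, 117, 194, 225, 224, 223, 222, 222, 222, 221, 196, 131, 73, 46, 57, 63]
s 0.112 228 292 [42, 40, 38, 37, 50, 107, 182, 222, 
[... 742 characters left out ...]
30, 204, 112, 7, 30, 32, 34, 29]
q 0.115 244 307 [34, 40, 118, 172, 187, 210, 227, 225, 224, 225, 222, 226, 181, 75, 12, 20, 25, 38, 31]
s vclear (np.int64(344), np.int64(259)) [0.4, 0.08] 3.4
s vdark (np.int64(181), np.int64(261)) [0.42, 0.11] 1.3
s bottle (np.int64(286), np.int64(203)) [0.39, 0.08] 4.4
s tape (np.int64(420), np.int64(288)) [0.5, -0.0] 0.4
s beaker (np.int64(437), np.int64(317)) [0.52, -0.01] 0.4
q vclear (np.int64(315), np.int64(237)) [0.75, 0.27] 8.3
q vdark (np.int64(299), np.int64(374)) [0.47, 0.0] 3.4
q bottle (np.int64(218), np.int64(269)) [0.56, 0.04] 3.4
q tape (np.int64(354), np.int64(198)) [0.68, 0.01] 18.6
q beaker (np.int64(398), np.int64(192)) [-0.21, 0.3] 38.3
```

```bash
python3 - <<'E'
from h import *
s,_=load("s9");w,o=load("w9")
def cen(d,u,v,r=16,thr=160):
    g=cv2.cvtColor(d["img"],cv2.COLOR_RGB2GRAY)[v-r:v+r,u-r:u+r];t=(g>thr).astype(np.uint8)
    n,l,st,c=cv2.connectedComponentsWithStats(t);i=1+np.argmax(st[1:,4]) if n>1 else 0;return c[i]+[u-r,v-r],st[i].tolist()
a,sa=cen(s,301,229);b,sb=cen(w,321,158,24);print(a,sa,b,sb)
p,u=ray(s,*a);r,t=ray(w,*b,o);k=np.linalg.lstsq(np.c_[u,-t],r-p,rcond=None)[0];print("top",p+u*k[0],r+t*k[1],at(s,*a,.11),at(w,*b,.11,o))
E
```

```text
[289.84615385 217.42307692] [0, 0, 12, 10, 104] [318.03727145 153.29887482] [0, 0, 48, 40, 1422]
top [0.53956626 0.24019222 0.13544886] [0.5555294  0.23145413 0.13560629] [0.55986191 0.27681071 0.11      ] [0.55496743 0.22996617 0.11      ]
```

```bash
python3 - <<'E'
from h import *
s,_=load("s9");w,o=load("w9")
def cen(d,u,v,r,thr):
    g=cv2.cvtColor(d["img"],cv2.COLOR_RGB2GRAY)[v-r:v+r,u-r:u+r];t=(g>thr).astype(np.uint8)
    n,l,st,c=cv2.connectedComponentsWithStats(t);i=1+np.argmax(st[1:,4]);return c[i]+[u-r,v-r],st[i].tolist()
a,sa=cen(s,301,229,9,150)
for thr in(195,210):
    b,sb=cen(w,321,158,24,thr);print(a,sa,b,sb)
    p,u=ray(s,*a);r,t=ray(w,*b,o);k=np.linalg.lstsq(np.c_[u,-t],r-p,rcond=None)[0];print("top",p+u*k[0],r+t*k[1],at(s,*a,.11),at(w,*b,.11,o))
E
```

```text
[300.97297297 229.67567568] [5, 8, 9, 5, 37] [320.03945111 157.58319039] [10, 10, 28, 28, 583]
top [0.55611179 0.22692647 0.10900159] [0.55622589 0.22686172 0.10900417] [0.55532324 0.22557669 0.11      ] [0.55624282 0.2269313  0.11      ]
[300.97297297 229.67567568] [5, 8, 9, 5, 37] [320.02486679 157.54706927] [10, 11, 27, 26, 563]
top [0.55612035 0.22694113 0.10899074] [0.55621648 0.22688658 0.10899291] [0.55532324 0.22557669 0.11      ] [0.55623364 0.22695684 0.11      ]
```

Pin top is at (0.5562, 0.2269, 0.109), against an expected (0.5565, 0.2268, 0.110), so it is fully home and upright.

```bash
python3 -c "from rig import *; print(close_job())"
```

```text
the job is handed in; nothing more can be done
None
```

I did the whole job in the order asked and handed it in at about 23.5 s on the robot's clock. `close_job()` gives no verdict.

- **Go gauge:** I pushed the pin the full length of the wide gap with its foot at about 18 mm, and it came right out at the far end. The sideways force read under 1 N at each stop.
- **No-go gauge:** I felt contact with the tool at about x = 0.484 m. I then pressed for about 1.8 s at 5.3–7.5 N with side force under 1 N, and the jaws stopped the pin. During the press the hand crept forward about 2 mm and tilted about 0.6°.
- **Back in the stand:** I felt the floor of the empty socket at the same tool height (66.9 mm) as when I gripped the pin in the other socket at the start. The pin's top then measured (0.556, 0.227, 0.109) m, within 1–2 mm of fully home and upright.
- **Bystanders:** comparing before and after pictures showed no shift of the vials, beaker, bottle or tape roll in the scene view. The side view agreed for both vials and the bottle. The tape and beaker patches there differed too much to compare, probably because the arm blocked the view.
- **Disagreement:** the gripper read about 15 mm on the 20 mm pin throughout, but the pictures and forces showed a firm hold.

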